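# Wax the die and load the blank

### The job

Take the brush from its fork, dip its bristle end more than halfway down into the small open wax pot, then dab it on the bottom of the round cavity in the die. Hang the brush back upright in its fork, and slide the round blank along the track, without lifting it off the die, until it lies flat on the bottom of the cavity. Work gently, leave the pot and the lidded jar standing where they are.

Things in the scene. Friction and masses are not known exactly. Their poses are not given: they have to be found in the camera images.
- wax_brush: Round upright brush hanging by its steel collar in the fork. Origin: centre of the collar's underside; z up the handle. Collar 30 mm across, 4 mm thick; wooden handle 19 mm across from 20 to 55 mm above the origin (grip 35 mm above), top at 70 mm; steel ferrule 14 mm across to 50 mm below the origin; dark bristles 12 mm across, ending 80 mm below it. 82 g.
- brush_tip (a point): Centre of the end of the bristles, on the brush's axis, 80 mm below its origin. The bristles spring back up to 10 mm along the axis into the ferrule when pressed: they begin to give at about 1 N and are fully in at 3.5 N.
- brush_rest: Grey fixed stand: base plate 90 x 80 x 8 mm, post on its +x side, on top a fork 46 mm wide, 6 mm thick, top 100 mm above the bench (nothing higher). Its slot, 20 mm wide, is open upward, downward and at the -x end; it runs from x = -36 to +15 mm. Origin at bench level under the place where the brush hangs. The brush below its collar is narrower than the slot: it lifts straight up and out.
- rest_seat (a point): Point on the top plane of the fork, in the middle of the slot, where the origin of the brush lies when it hangs (100 mm above the bench).
- wax_pot: Small open plain aluminium pot standing loose, 0.3 kg, nothing inside that can be seen. Outside 62 mm across and 45 mm high, inside 58 mm across; inner floor 4 mm above the underside, so 41 mm deep. Origin: centre of the underside, z up.
- jar: Bystander: closed white jar with a screw lid, 50 mm across, 79 mm high, loose. Origin: centre of its underside.
- die: Fixed steel block 100 (x) x 190 (y) x 24 mm high. On top a straight track along its y between two rails (6 mm high, 55 mm apart, centred on x = 0), open at the -y end (y = -105 mm). Near the +y end the round cavity, behind it a back stop 8 mm high, face 27.5 mm beyond the cavity's centre. Origin: on the underside, on the track's middle line, 35 mm before the cavity's centre.
- die_cavity (a point): Centre of the cavity's flat bottom, 16 mm above the bench. The cavity is 53 mm across and 8 mm deep below the track's surface (24 mm above the bench).
- blank: Loose plain aluminium disc, 50 mm across, 12 mm thick, 80 g, lying flat on the track at its -y end. Origin: centre of its underside. Pushed along the die's +y it tips into the cavity when it is over it; its rear edge may stay leaning on the rim until it is pushed on or pressed down. Seated, its top stands 4 mm above the track.

How it is judged:
By the outcome, as a careful person would: the job done as asked, in the order asked, and still so for the second after the job is handed in, with the robot touching nothing.
It also fails if it takes over 67 s, if anything falls off the work surface, if the arm or the gripper's body presses on something with over 40 N, if the wrist force passes 120 N, or if a joint passes its speed limit or range.

### The arm

A 6-joint arm with a two-finger parallel gripper is mounted at the origin on a cart in front of the work surface, level with it; the furniture and walls round the work are solid. World frame = base frame: x ahead of the robot, y to its left, z up, the work surface at z = 0. Lengths are in m, angles in rad, forces in N, time in s.
With the tool pointing down it reaches from about 0.35 to 0.975 m from the base axis. Payload 7.1 kg.
Tool frame: the origin (TCP) lies midway between the tips of the shut fingers; the grasp point (between the pads) lies 19 mm behind it; z points along the fingers, y is the line along which they close (so a half turn about z gives the same grasp; the last joint's range is limited). The gripper opens to 88 mm and grips with 3 to 60 N. Pads are 20 mm wide; open, the fingers measure 115 mm over their backs; the gripper's body (75 mm by 178 mm) begins 61 mm behind the grasp point.
Start: joints at [1.325, 0.423, 1.63, -0, 1.089, -0.019], TCP at [0.141, 0.609, 0.197] pointing down, gripper open.
Joint ranges: [-3, 3], [-0.9, 2.11], [0.09, 2.58], [-1.31, 4.45], [0.11, 2.69], [-2.54, 2.54]. Speed limits (rad/s): [2.39, 2.39, 3.01, 3.14, 3.14, 3.14].

### API

Orientations are given as a unit quaternion [w, x, y, z].
In Python, from station import move_pose, movel, movej, command_gripper, wait, inverse_kinematics, read_camera, camera_info, MotionError, job_done, get_time, get_joint_pos, get_qvel, get_effort, get_tcp_pos, get_ee_rot, get_ft_force, get_ft_torque, get_grip_width, get_finger_force gives the robot as it stands. Calls block until the motion is done:
- move_pose(position, orientation): joint-space move of the TCP to a pose.
- movel(position, frame=None, v=0.15, until_force=None): straight line of the TCP; frame=None keeps the orientation; v is the mean speed in m/s. With until_force (N) it stops when the force on the tool has changed by that much, and returns True; else False.
- movej(angles): joint-space move.
- command_gripper(opening): opening from 0.0 (shut) to 1.0 (fully open); the grip force is fixed at half the most; returns when the fingers have stopped.
- wait(seconds).
- inverse_kinematics(position, orientation): joint angles nearest the present ones, or None.
- read_camera(name): name is "scene" or "top"; returns the picture (420x560x3 uint8, red, green, blue); there is no depth.
- camera_info(name): a dict with "intrinsics" (3x3 intrinsics, pixels), "T" (4x4, takes a point from camera to world coordinates). Camera axes: x right, y up, looking along -z (the intrinsics and any distortion apply to the point x, -y, -z); pixel columns grow to the right and rows downward; lengths in m; the calibration is good to about 2 mm. A picture is of the moment at which its call begins. camera_info takes no time and is no camera call.
A pose or a line that the arm cannot do raises MotionError and nothing moves.
- job_done(): hands the job in; it is judged then, once.
Readings, each from a call of its own:
- get_time(): time.
- get_joint_pos(): joint angles.
- get_qvel(): joint speeds.
- get_effort(): joint torques, N m.
- get_tcp_pos(): TCP position.
- get_ee_rot(): TCP orientation.
- get_ft_force(): force on the tool from outside, world axes, zero at the start.
- get_ft_torque(): the same for the moment, N m.
- get_grip_width(): opening from 0.0 (shut) to 1.0 (fully open).
- get_finger_force(): force on a finger pad.
Only numpy, scipy, OpenCV 4.12 (cv2) and the standard library are available. Lean on these libraries where they do the work, as an engineer would, in place of code of your own. Each camera call takes 0.05 s, during which the arm holds its last target. There are 200 camera calls.

## Working session

There is one attempt and no reset: what is moved stays moved. The work goes in short steps, each a Python script; the robot and the scene stay as the last script left them, time stands still between calls to the robot, and variables do not carry over. Pictures are saved under pics/ and viewed, at most 10 in all, crops included, and the job is handed in when it is done.

```bash
mkdir -p pics
python3 - <<'E'
from station import *
import cv2
for n in("scene","top"):
    cv2.imwrite(f"pics/{n}0.png",cv2.resize(read_camera(n)[:,:,::-1],(800,600),interpolation=cv2.INTER_CUBIC)); i=camera_info(n);print(i)
print(get_time(),get_tcp_pos(),get_ee_rot())
E
```

```text
{'intrinsics': array([[450.54879678,   0.        , 269.39965497],
       [  0.        , 450.54879678, 212.90445393],
       [  0.        ,   0.        ,   1.        ]]), 'T': array([[ 0.7588716 ,  0.44939339, -0.47133797,  0.10710073],
       [-0.65114751,  0.51137492, -0.56080533, -0.43890538],
       [-0.01099179,  0.73248978,  0.68068929,  0.77928813],
       [ 0.        ,  0.        ,  0.        ,  1.        ]])}
{'intrinsics': array([[507.73865823,   0.        , 277.3841276 ],
       [  0.        , 507.73865823, 208.91555193],
       [  0.        ,   0.        ,   1.        ]]), 'T': array([[-0.00931623,  0.98341566, -0.18112659,  0.39308328],
       [-0.99975757, -0.01277413, -0.01793392,  0.09715586],
       [-0.01995023,  0.1809156 ,  0.98329626,  1.05441336],
       [ 0.        ,  0.        ,  0.        ,  1.        ]])}
0.1 [0.14038881 0.60848834 0.1964917 ] [-9.34523681e-05  1.13144340e-01  9.93578336e-01 -6.63771317e-04]
```

View pics/scene0.png

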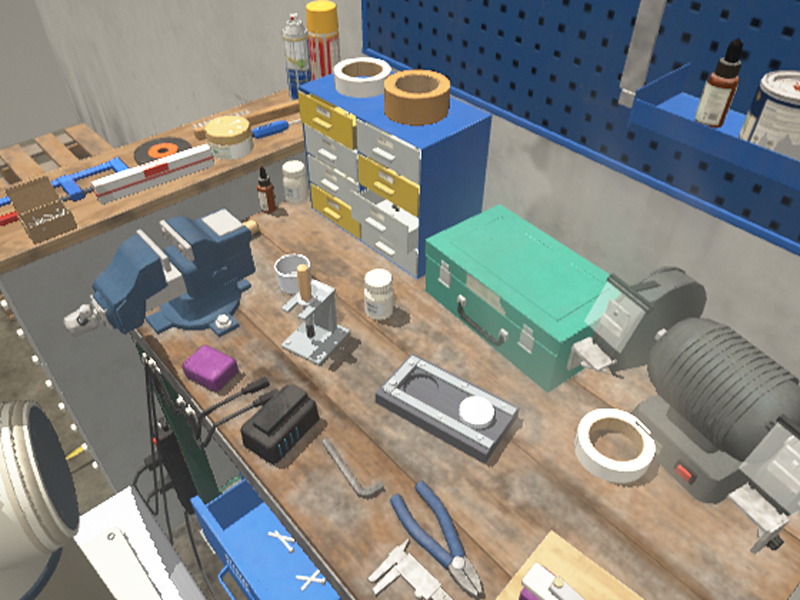

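View pics/top0.png

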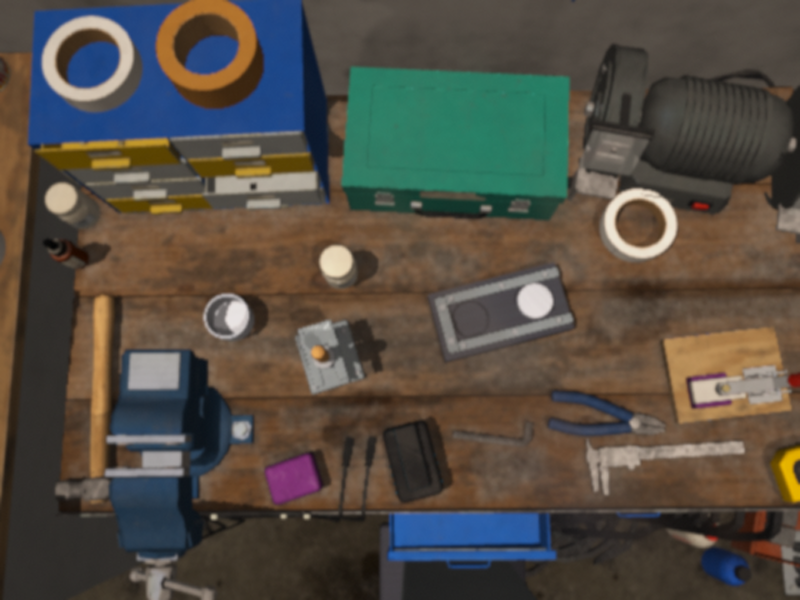

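Both show the pot (top view about 229,316), brush in its fork (319,353), jar (338,264), and the die from 430,300 to 575,325, with the cavity at 471,319 and the blank at 535,301. I'll enlarge these for reading.

Run:
```python
from station import *
import cv2
def crop(n,c0,r0,w,h,f,k):
    im=read_camera(n)[:,:,::-1]
    cv2.imwrite(f"pics/{f}.png",cv2.resize(im[r0:r0+h,c0:c0+w],(w*k,h*k),interpolation=cv2.INTER_CUBIC))
crop("top",135,160,130,120,"tA",5)
crop("top",290,175,120,85,"tB",6)
crop("scene",180,165,190,155,"sA",4)
```

```text
(no output)
```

View pics/tA.png

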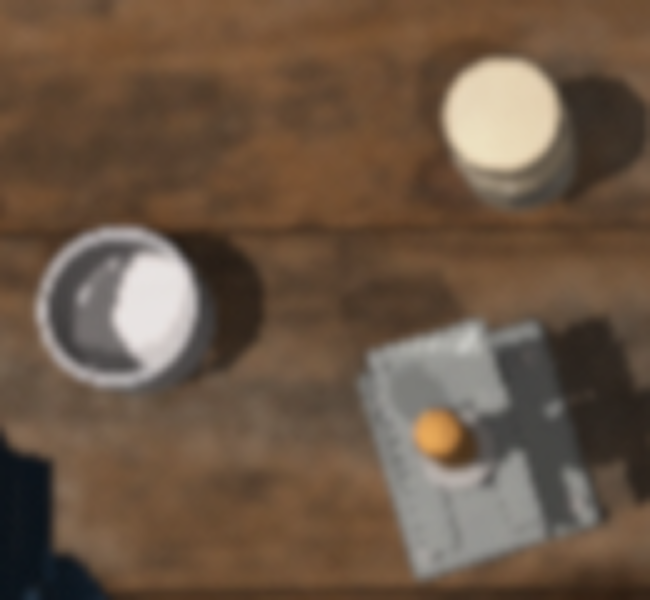

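View pics/tB.png

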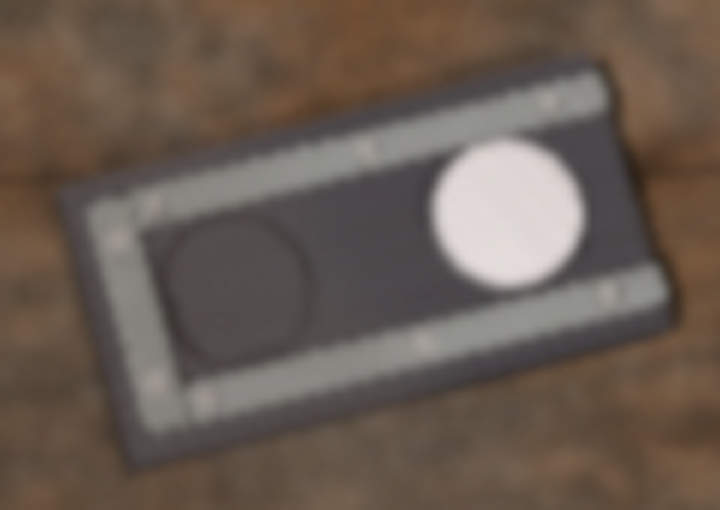

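View pics/sA.png

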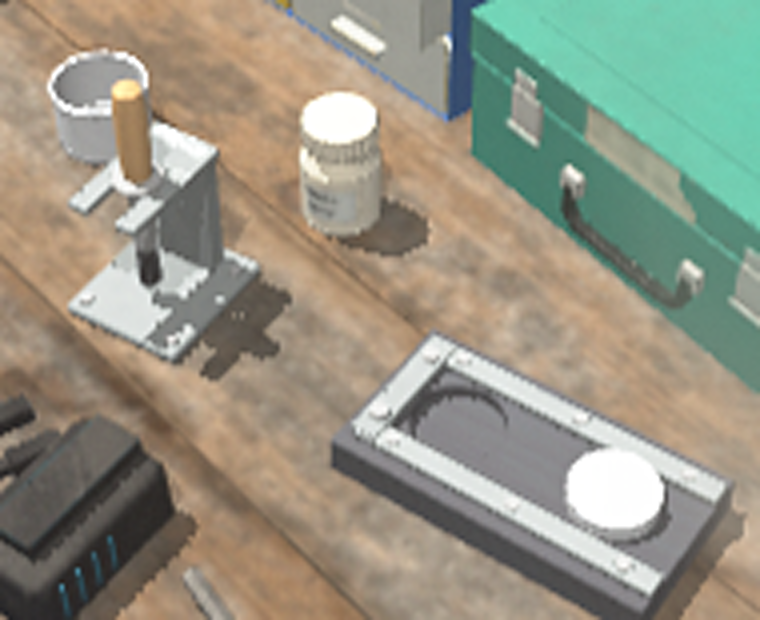

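In the enlargements I read these pixels:
- **Top crop A:** pot rim centre (118,307), handle top (437,434), lid (501,114), fork back edge (368,355) to (483,320).
- **Top crop B:** cavity (237,288), blank top (507,212), inner rail ends (612,112) and (660,262).
- **Scene crop:** pot rim (100,83), handle top (127,91), blank (615,490).

Next I'll turn them into positions and check them against the given sizes.

```bash
cat > h.py <<'E'
from station import *
import numpy as np
def ray(n,u,v):
    i=camera_info(n);K=i["intrinsics"];T=i["T"]
    d=np.array([(u-K[0,2])/K[0,0],-(v-K[1,2])/K[1,1],-1]);return T[:3,3],T[:3,:3]@d
def at(n,p,z,k,o):
    u,v=((np.array(p)+.5)/k-.5+o);c,d=ray(n,u,v);return c+d*(z-c[2])/d[2]
tA=lambda p,z:at("top",p,z,5,(135,160))
tB=lambda p,z:at("top",p,z,6,(290,175))
sA=lambda p,z:at("scene",p,z,4,(180,165))
E
python3 - <<'E'
from h import *
np.set_printoptions(precision=4,suppress=True)
P=lambda n,*a:print(n,*a)
P("pot",tA((118.5,307),.045),sA((100,83),.045))
P("handle",tA((437,434),.17),sA((127,90),.17))
P("jar",tA((501,114),.079),sA((340,120),.079))
P("forkback",tA((368,355),.1),tA((483,320),.1))
P("plate",tA((362,380),.008),tA((418,577),.008),tA((603,520),.008))
P("cav",tB((237,288),.024),"blank",tB((507.5,212.5),.036),sA((615,488),.036))
a,b=tB((612,112),.03),tB((660,262),.03);m=(a+b)/2
P("railends",a,b,np.linalg.norm(a-b),m)
P("diecorners",tB((62,190),.024),tB((130,468),.024),tB((680,328),.024))
P("scene die corners",sA((435,333),.03),sA((355,432),.03),sA((732,487),.024),sA((650,617),.024))
c=tB((237,288),.024);d=c-m;P(np.linalg.norm(d[:2]),np.degrees(np.arctan2(d[1],d[0])))
for q in[((150,232),(612,112)),((185,383),(660,262))]:
    e=tB(q[0],.03)-tB(q[1],.03);P(np.degrees(np.arctan2(e[1],e[0])))
# vise plate corner triangulation
c1,d1=ray("top",180*.7,352*.7);c2,d2=ray("scene",248*.7,228*.7)
s=np.linalg.lstsq(np.c_[d1,-d2],c2-c1,rcond=None)[0];P("vise",c1+s[0]*d1,c2+s[1]*d2)
E
```

```text
pot [0.5573 0.3567 0.045 ] [0.5582 0.3548 0.045 ]
handle [0.4905 0.2109 0.17  ] [0.4888 0.2053 0.17  ]
jar [0.6271 0.1986 0.079 ] [0.6252 0.1942 0.079 ]
forkback [0.5287 0.2466 0.1   ] [0.5416 0.2028 0.1   ]
plate [0.5313 0.2633 0.008 ] [0.4496 0.239  0.008 ] [0.4721 0.1629 0.008 ]
cav [0.553  0.0102 0.024 ] blank [ 0.5759 -0.0809  0.036 ] [ 0.5756 -0.0824  0.036 ]
railends [ 0.6115 -0.1191  0.03  ] [ 0.5592 -0.1327  0.03  ] 0.05396142214498062 [ 0.5853 -0.1259  0.03  ]
diecorners [0.5879 0.0694 0.024 ] [0.4919 0.0481 0.024 ] [ 0.5374 -0.1396  0.024 ]
scene die corners [0.5827 0.0623 0.03  ] [0.5021 0.0375 0.03  ] [ 0.6296 -0.1163  0.024 ] [ 0.5384 -0.1425  0.024 ]
0.1399116692448952 103.35420998071585
104.01939286263587
103.67306962526773
vise [0.4963 0.3911 0.1357] [0.5023 0.388  0.1353]
```

Sizes agree: fork width 45.7 mm, plate 79 mm, cavity to rail end 139.9 mm, and the blank and cavity lie on one line. The cameras differ by up to 5 mm on the handle, and the top view fits the fork, so I weight that one. Taking the brush.

```bash
cat >> h.py <<'E'
def q(deg):
    t=np.radians((deg+90)/2);return [0,np.cos(t),np.sin(t),0]
REST=np.array([.490,.2095]);POT=np.array([.5577,.356]);CAV=np.array([.5535,.0095])
def st(l):print(l,round(get_time(),2),np.round(get_tcp_pos(),4),np.round(get_ft_force(),2),round(get_grip_width()*88,1),round(get_finger_force(),1),flush=True)
E
python3 - <<'E'
from h import *
import cv2
p=get_tcp_pos();movel([p[0],p[1],.28],v=.2)
move_pose([*REST,.26],q(106.4));st("above")
print(movel([*REST,.116],v=.12,until_force=6));st("down")
command_gripper(0.0);st("grip")
im=lambda:[read_camera("scene")[165:290,170:300,::-1],read_camera("top")[175:300,150:280,::-1]]
a=im()
movel([*REST,.126],v=.05);st("lift1")
movel([*REST,.222],v=.15);st("lift");b=im()
cv2.imwrite("pics/g.png",cv2.resize(np.vstack([np.hstack(a),np.hstack(b)]),None,fx=2.3,fy=2.3,interpolation=cv2.INTER_CUBIC))
E
```

```text
above 2.73 [0.4898 0.2101 0.2598] [ 0.06 -0.1   0.31] 88.6 0.0
False
down 4.08 [0.4905 0.2097 0.1167] [ 0.47 -0.3   0.27] 87.6 0.0
grip 5.16 [0.4899 0.2095 0.1159] [ 1.2  -0.18 -0.75] 18.4 29.9
lift1 5.61 [0.4904 0.2096 0.1266] [-0.75 -0.5  -0.04] 18.1 29.9
lift 6.4 [0.4894 0.2093 0.2212] [-0.46 -0.27 -1.62] 17.8 29.9
```

View pics/g.png

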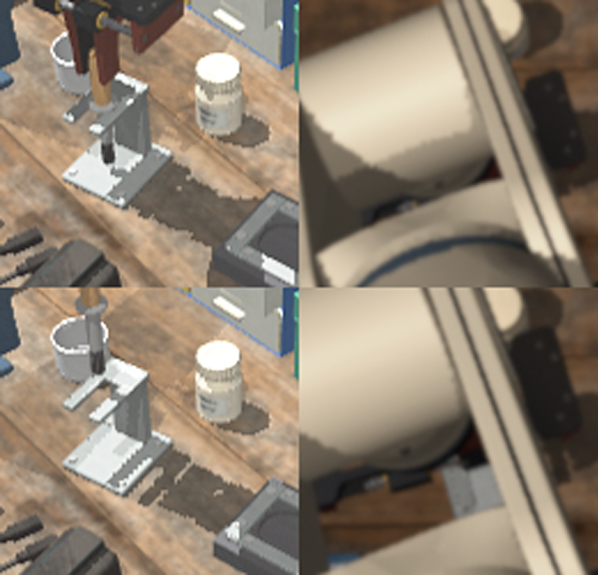

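The picture shows the brush upright in the hand (lower left, bristle end near 97,372) and clear of the empty fork (105,385). Pot and jar are untouched. Next come the dip and the dab.

Run:
```python
from h import *
import cv2
Q=q(106.4)
movel([*POT,.222],v=.15);st("overpot")
print(movel([*POT,.150],v=.12,until_force=5))
print(movel([*POT,.109],v=.08,until_force=5));wait(.3);st("dipped")
a=read_camera("scene")[150:290,170:330,::-1]
movel([*POT,.2],v=.12)
movel([*CAV,.2],v=.2);st("overcav")
movel([*CAV,.122],v=.12);wait(.3);st("near")
print(movel([*CAV,.1065],v=.02,until_force=2.2));st("dab");wait(.3);st("dab2")
b=read_camera("scene")[200:340,240:400,::-1]
cv2.imwrite("pics/d.png",cv2.resize(np.hstack([a,b]),None,fx=2.4,fy=2.4,interpolation=cv2.INTER_CUBIC))
```

```text
overpot 7.72 [0.5574 0.3554 0.2219] [-0.56  0.93 -1.33] 18.4 29.9
False
False
dipped 9.43 [0.558  0.3561 0.1095] [-0.14  0.9  -0.42] 18.1 29.9
overcav 12.28 [0.5535 0.0102 0.2   ] [ 0.68 -0.43 -0.64] 18.1 29.9
near 13.38 [0.5539 0.0095 0.1226] [-0.38  0.19 -1.03] 18.3 29.9
True
dab 14.16 [0.5532 0.0096 0.1061] [-0.32 -0.06  2.08] 18.2 29.9
dab2 14.46 [0.553  0.0095 0.1059] [-0.78  0.17  2.28] 18.5 29.9
```

View pics/d.png

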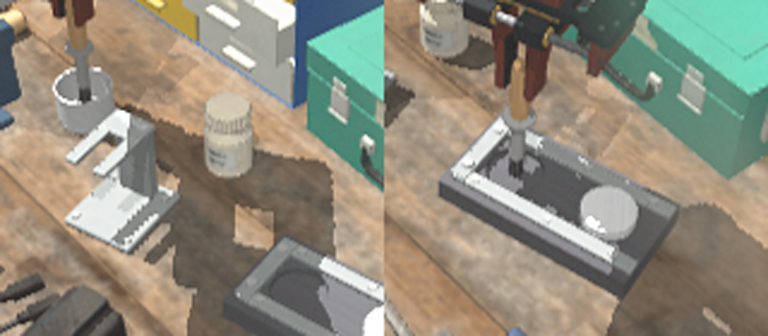

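The left half shows the brush tip inside the pot (85,95). The right half shows it on the cavity floor (515,175), and a 3 N rise at the expected height confirms contact. Hanging the brush back.

Run:
```python
from h import *
import cv2
movel([*CAV,.222],v=.15)
movel([*REST,.222],v=.2);st("overrest")
print(movel([*REST,.126],v=.12,until_force=5));wait(.3);st("pre")
print(movel([*REST,.1145],v=.03,until_force=2.5));st("seat")
command_gripper(0.45);st("open");wait(.3)
movel([*REST,.24],v=.15);st("up")
a=read_camera("scene")[165:290,170:300,::-1]
move_pose([.6,-.15,.2],q(103.7));command_gripper(0.0);st("parked")
b=read_camera("scene")[165:290,170:300,::-1];c=read_camera("top")[165:290,150:280,::-1]
cv2.imwrite("pics/r.png",cv2.resize(np.hstack([a,b,c]),None,fx=2,fy=2,interpolation=cv2.INTER_CUBIC))
```

```text
overrest 16.63 [0.4901 0.2089 0.2218] [ 0.08  0.16 -1.08] 17.9 29.9
False
pre 17.88 [0.4903 0.2096 0.1265] [-0.22 -0.52 -0.48] 17.8 29.9
True
seat 18.26 [0.49   0.2098 0.1157] [0.16 1.34 3.3 ] 17.8 30.0
open 18.81 [0.4896 0.2093 0.1156] [-0.17 -0.6  -0.94] 39.2 0.0
up 20.08 [0.4894 0.2093 0.2392] [ 0.06 -0.03 -0.04] 39.9 0.0
parked 22.28 [ 0.6  -0.15  0.2 ] [-0.19 -0.58 -0.43] 0.4 0.0
```

View pics/r.png

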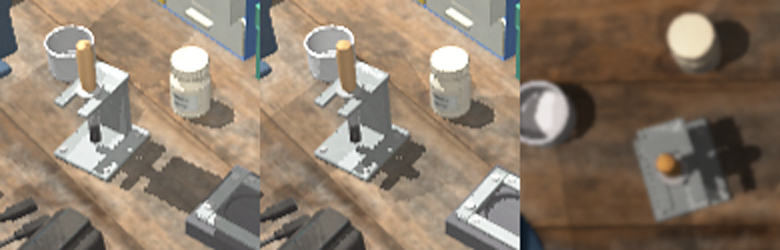

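The brush hangs upright at its old place (scene 345,70 and top 667,165), with pot and jar where they were. Now I'll push the blank.

Run:
```python
from h import *
import cv2
u=np.array([np.cos(np.radians(103.7)),np.sin(np.radians(103.7))])
B=np.array([.5757,-.0815])
s=B-u*.052
movel([*s,.12],v=.15)
movel([*s,.05],v=.12,until_force=5);print(movel([*s,.0285],v=.03,until_force=4));st("low")
e=CAV-u*.0395
r=movel([*e,.0285],v=.05,until_force=8);st(f"push {r}")
print(np.dot(get_tcp_pos()[:2]-CAV,u))
if not r:
    r=movel([*(CAV-u*.034),.0285],v=.02,until_force=6);st(f"push2 {r}");print(np.dot(get_tcp_pos()[:2]-CAV,u))
p=get_tcp_pos();movel([*(p[:2]-u*.012),.0285],v=.06);movel([*(p[:2]-u*.012),.06],v=.1)
p=CAV-u*.03;movel([*(CAV-u*.1),.16],v=.15);move_pose([.62,-.17,.25],q(103.7));st("x")
cv2.imwrite("pics/b.png",cv2.resize(np.hstack([read_camera(n)[a:a+100,b:b+130,::-1] for n,a,b in(("scene",235,255),("top",170,285))]),None,fx=3,fy=3,interpolation=cv2.INTER_CUBIC))
```

```text
False
low 24.68 [ 0.5881 -0.132   0.0285] [-0.6  -0.45  0.01] 0.3 0.0
push False 26.96 [ 0.5629 -0.0291  0.0285] [ 0.39  0.78 -0.17] 0.6 0.0
-0.03969700878526371
push2 False 27.38 [ 0.5615 -0.0234  0.0285] [ 0.29  0.79 -0.26] 0.3 0.0
-0.03383907825284982
x 29.69 [ 0.6187 -0.1691  0.2481] [-0.08  0.66 -0.47] 0.7 0.0
```

View pics/b.png

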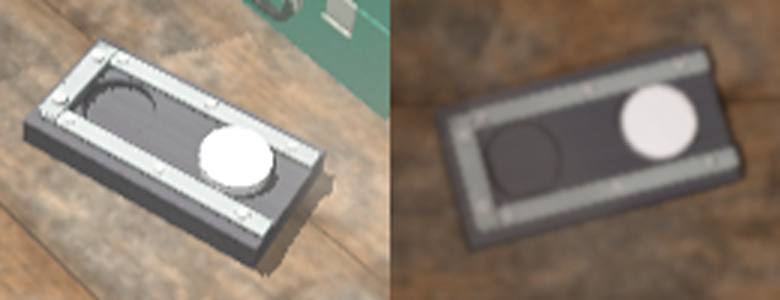

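The picture shows the blank at exactly its first place (scene 237,157; top 658,121). It also shows no arm or arm shadow, though the gripper stands right over the die end. After a 98 mm push this looks like an old frame, so I'll take fresh ones and compare before acting.

Run:
```python
from h import *
import cv2
st("now")
old=cv2.imread("pics/b.png")
f=lambda:np.hstack([read_camera(n)[a:a+100,b:b+130,::-1] for n,a,b in(("scene",235,255),("top",170,285))])
x=f();print("vs b.png",np.abs(cv2.resize(x,None,fx=3,fy=3,interpolation=cv2.INTER_CUBIC).astype(int)-old).mean())
movel([.62,-.17,.30],v=.15);wait(.3)
move_pose([.25,.5,.3],q(103.7));wait(.3)
y=f();print("x vs y",np.abs(x.astype(int)-y).mean());st("clear")
cv2.imwrite("pics/b2.png",cv2.resize(np.vstack([x,y]),None,fx=3,fy=3,interpolation=cv2.INTER_CUBIC))
```

```text
now 29.79 [ 0.6181 -0.1683  0.2474] [ 0.5  -0.67 -0.29] 0.3 0.0
vs b.png 0.5643333333333334
x vs y 4.723487179487179
clear 33.77 [0.2501 0.4999 0.3   ] [ 0.05 -0.16  0.39] 0.6 0.0
```

View pics/b2.png

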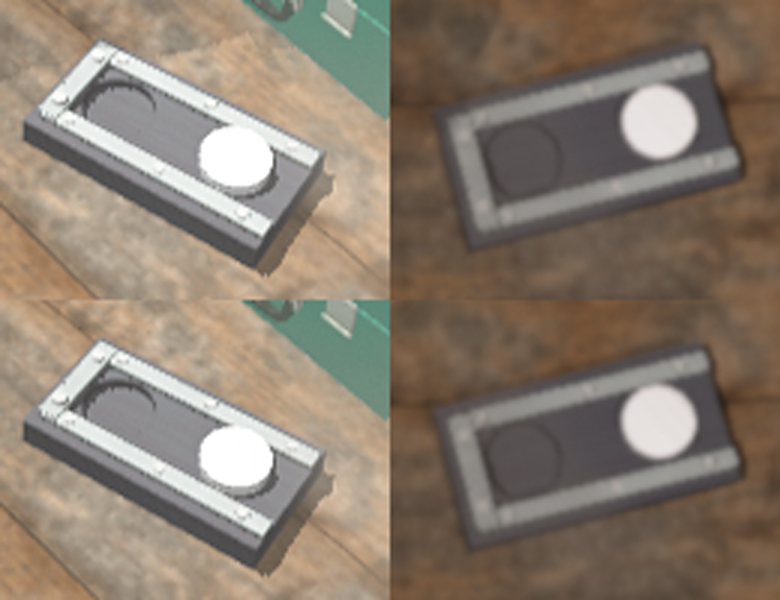

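The lower frames differ in shading but still show the blank at its first place. My ten views are used up, so from here I check by numbers: where the gripper should have appeared in those frames, and how fresh frames compare with the first ones.

```bash
cat >> h.py <<'E'
import cv2
def proj(n,p):
    i=camera_info(n);K=i["intrinsics"];c=np.linalg.inv(i["T"])@np.r_[p,1]
    return (K@np.array([c[0]/-c[2],-c[1]/-c[2],1]))[:2]
def blank(n):
    "centroid (image px), area of the bright disc near the die track"
    im=read_camera(n);a,b,w,h=dict(scene=(255,235,140,100),top=(290,170,130,95))[n]
    g=im[b:b+h,a:a+w].min(2);m=cv2.morphologyEx((g>(200 if n=="scene" else 175)).astype(np.uint8),cv2.MORPH_OPEN,np.ones((7,7)))
    k,_,s,c=cv2.connectedComponentsWithStats(m)
    return [(np.round(c[i]+(a,b),1),s[i,4]) for i in range(1,k)]
E
python3 - <<'E'
from h import *
for p in([.618,-.168,.248],[.618,-.168,.33],[.5615,-.0234,.0285]):print(proj("scene",p),proj("top",p))
o=cv2.imread("pics/scene0.png");o2=cv2.imread("pics/top0.png")
for n,o in(("scene",o),("top",o2)):
    x=cv2.resize(read_camera(n)[:,:,::-1],(800,600),interpolation=cv2.INTER_CUBIC)
    d=np.abs(x.astype(int)-o).max(2)>40
    r,c=np.where(d);print(n,d.sum(),(c.min(),c.max(),r.min(),r.max()) if d.any() else "", blank(n))
st("")
E
```

```text
[399.09070353 225.46707827] [448.33044073 160.72141835]
[408.87202606 187.73124114] [465.64020999 145.46241746]
[308.20266065 275.5614303 ] [345.641814   217.94319928]
scene 22479 (np.int64(0), np.int64(363), np.int64(0), np.int64(599)) [(array([333.8, 285.6]), np.int32(438))]
top 11183 (np.int64(99), np.int64(557), np.int64(408), np.int64(514)) [(array([374.1, 210. ]), np.int32(431))]
 33.98 [0.25 0.5  0.3 ] [-1.01  0.23  0.41] 0.2 0.0
```

The frames are live and the blank really hasn't moved, so the finger ends passed above it although the reading was z = 28.5 mm. I'll probe gently on top of the blank, which should be at 36 mm, to find where the tips really are.

Run:
```python
from h import *
B=np.array([.5757,-.0815])
move_pose([*B,.15],q(103.7));movel([*B,.055],v=.15,until_force=5);wait(.3);st("pre")
print(movel([*B,.026],v=.03,until_force=2.5));st("touch");print(blank("scene"))
im=read_camera("scene");cv2.imwrite("pics/probe.png",im[:,:,::-1])
print(proj("scene",get_tcp_pos()))
p=get_tcp_pos();movel([*B,p[2]+.02],v=.1);st("up")
```

```text
pre 37.48 [ 0.5762 -0.0816  0.0558] [ 0.52 -0.43  0.9 ] 0.3 0.0
False
touch 38.6 [ 0.5758 -0.0815  0.0262] [-0.38  0.09 -1.16] 0.2 0.0
[]
[332.74734634 289.20265172]
up 39.05 [ 0.5764 -0.0816  0.0471] [-0.1   0.01 -0.43] 0.4 0.0
```

Run:
```python
from h import *
B=np.array([.5757,-.0815])
movel([*B,.028],v=.1,until_force=4);wait(.2);st("pre")
print(movel([*B,.008],v=.02,until_force=2.5));st("touch")
movel([*B,get_tcp_pos()[2]+.015],v=.1);st("up")
```

```text
pre 39.58 [ 0.5759 -0.0815  0.0282] [ 0.2  -0.56  0.99] 0.6 0.0
True
touch 40.38 [ 0.5755 -0.0815  0.0109] [-0.39  0.56  5.84] 0.3 2.8
up 40.69 [ 0.5763 -0.0816  0.0264] [-0.21 -0.34 -0.04] 0.6 0.0
```

Contact comes at a reading of about 11.5 mm against a true 36 mm, so the shut tips sit about 24.5 mm above the reported point. That explains the miss. I'll push at a reading of 4 mm, which is a true 28.5 mm, and check the blank at the end.

Run:
```python
from h import *
u=np.array([np.cos(np.radians(103.7)),np.sin(np.radians(103.7))])
B=np.array([.5757,-.0815]);s=B-u*.052
al=lambda:np.round(np.dot(get_tcp_pos()[:2]-CAV,u),4)
movel([*B,.035],v=.1);movel([*s,.035],v=.12)
r=movel([*s,.004],v=.04,until_force=4);st(f"low {r}")
if not r:
    r=movel([*(CAV-u*.06),.004],v=.06,until_force=8);st(f"p1 {r} {al()}")
    if not r:
        r=movel([*(CAV-u*.036),.004],v=.04,until_force=7);st(f"p2 {r} {al()}")
    print(blank("scene"),blank("top"))
```

```text
low False 42.45 [ 0.5882 -0.1321  0.0041] [-0.99 -0.31  0.27] 0.6 0.0
p1 False -0.0601 44.02 [ 0.5676 -0.049   0.0039] [-0.06 -0.44 -0.67] 0.6 0.0
p2 False -0.0358 44.77 [ 0.562  -0.0253  0.004 ] [-0.72  0.59 -0.18] 0.6 0.0
[] [(array([375. , 177.1]), np.int32(453))]
```

Run:
```python
from h import *
u=np.array([np.cos(np.radians(103.7)),np.sin(np.radians(103.7))])
movel([*(CAV-u*.045),.004],v=.1);movel([*(CAV-u*.1),.10],v=.2);movel([.62,-.17,.2],v=.2);st("")
print(blank("scene"),blank("top"))
for z in(.028,.036):print(z,proj("scene",[*CAV,z]),proj("top",[*CAV,z]))
for n in("scene","top"):cv2.imwrite(f"pics/{n}_p.png",read_camera(n)[:,:,::-1])
```

```text
46.66 [ 0.6188 -0.1691  0.1984] [ 0.27  0.02 -0.18] 0.4 0.0
[(array([296.3, 266.9]), np.int32(362))] [(array([330.1, 221.6]), np.int32(453))]
0.028 [294.87885779 268.63994232] [329.59885501 222.04946248]
0.036 [294.98128234 266.22558062] [329.91930297 221.43564648]
```

The blank has moved to the cavity (top 330.1,221.6 against a predicted 329.6,222.0). Next I press lightly on its rear half and then its front half. The contact reading should be about 3 mm on both if it lies flat.

Run:
```python
from h import *
u=np.array([np.cos(np.radians(103.7)),np.sin(np.radians(103.7))])
def press(o,F):
    P=CAV+u*o
    movel([*P,.022],v=.15,until_force=6);wait(.15);a=get_ft_force()[2]
    r=movel([*P,-.002],v=.03,until_force=F);st(f"press {o} {r} base {a:.1f}")
    movel([*P,.022],v=.12)
movel([*(CAV-u*.01),.06],v=.25)
press(-.008,5);press(.008,4)
movel([*(CAV-u*.1),.10],v=.2);movel([.62,-.17,.2],v=.2);st("")
print(blank("scene"),blank("top"))
```

```text
press -0.008 True base -0.2 48.99 [0.5553 0.0019 0.0088] [-0.72  0.78  4.73] 0.6 2.4
press 0.008 True base 0.3 50.23 [0.5519 0.0172 0.0057] [-0.62  0.96  0.75] 0.6 0.0
 52.16 [ 0.6189 -0.1689  0.1986] [ 0.36  0.54 -0.06] 0.3 0.0
[(array([295.2, 269.6]), np.int32(338))] [(array([329.7, 222.3]), np.int32(407))]
```

Run:
```python
from h import *
u=np.array([np.cos(np.radians(103.7)),np.sin(np.radians(103.7))])
def press(o,F):
    P=CAV+u*o
    movel([*P,.016],v=.2,until_force=8);a=get_ft_force()[2]
    r=movel([*P,-.003],v=.035,until_force=F);st(f"press {o} {r} base {a:.1f}");z=get_tcp_pos()[2]
    movel([*P,.016],v=.12);return z
movel([*(CAV-u*.01),.05],v=.3)
z=[press(-.01,7),press(.01,5)]
movel([*CAV,.1],v=.25);movel([.62,-.17,.2],v=.3);st("")
print(z,blank("scene"),blank("top"))
for n in("scene","top"):cv2.imwrite(f"pics/{n}_f.png",read_camera(n)[:,:,::-1])
```

```text
press -0.01 True base 0.5 53.95 [ 5.566e-01 -3.000e-04  2.900e-03] [-1.37 -0.35  7.93] 0.4 4.0
press 0.01 True base -0.6 54.89 [0.5513 0.0189 0.0028] [-1.62 -0.24  6.91] 0.9 3.4
 56.51 [ 0.6185 -0.1689  0.1981] [-0.78  0.39 -0.42] 0.3 0.0
[np.float64(0.0028625685689488978), np.float64(0.00284099497901346)] [(array([295.3, 269.6]), np.int32(339))] [(array([329.6, 222.3]), np.int32(408))]
```

Both halves now stop at 2.9 mm, exactly 8 mm below the first touch, so the blank lies flat on the bottom. Last I compare the fork, pot and jar with the first picture, then hand in.

Run:
```python
from h import *
f=cv2.imread("pics/scene_f.png");o=cv2.resize(cv2.imread("pics/scene0.png"),(560,420),interpolation=cv2.INTER_AREA)
for n,(c,r,w,h) in dict(pot=(190,172,22,35),brush=(204,180,20,62),jar=(252,185,28,42)).items():
    m=cv2.matchTemplate(f[r-10:r+h+10,c-10:c+w+10],o[r:r+h,c:c+w],cv2.TM_CCOEFF_NORMED);_,v,_,l=cv2.minMaxLoc(m);print(n,round(v,3),np.array(l)-10)
    ok=v>.85 and max(abs(np.array(l)-10))<=1
    if not ok:print("CHECK");break
else:print(job_done(),get_time())
```

```text
pot 0.967 [0 0]
brush 0.962 [0 0]
jar 0.976 [0 0]
the job is handed in; nothing more can be done
the job is handed in; nothing more can be done
```

The job is handed in, finished by about 57 s of robot time: the brush was dipped, dabbed and hung back upright, the blank lies flat in the cavity (the first push passed above it, so I pushed again and pressed it down lightly), and the pot and jar stand where they were.

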